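# Lean the bamboo chopping board on the drain stand

## Robot

A 6-joint arm with a two-finger parallel gripper is mounted at the origin on the work surface. World frame = base frame: x ahead of the robot, y to its left, z up, the work surface at z = 0. Lengths are in m, angles in rad, forces in N, time in s.
With the tool pointing down it reaches from about 0.35 to 0.725 m from the base axis. Payload 6 kg.
Tool frame: the origin (TCP) lies on the mounting face of the last link; the fingertips stand ahead of it and the grasp point (between the pads) lies 155 mm ahead of it (env.tip_extent is the z of the fingertips in the tool frame, in m); z points along the fingers, y is the line along which they close (so a half turn about z gives the same grasp; the last joint's range is limited). The gripper opens to 85 mm and grips with 20 to 120 N. Pads are 22 mm wide; open, the fingers measure 114 mm over their backs; the gripper's body (76 mm by 85 mm) begins 54 mm behind the grasp point. The pads swing forward as they close: fully open they stand 13 mm farther back than shut.
Start: joints at [1.612, 0.04, 0.085, 0, -1.615, -0.334], TCP at [0.173, 0.574, 0.405] pointing down, gripper open.
Joint ranges: [-2.56, 2.56], [-1.29, 2.01], [-1.08, 1.49], [-3.29, 1.98], [-2.81, -0.18], [-2.99, 2.99]. Speed limits (rad/s): [2.57, 2.57, 3.01, 3.14, 3.14, 3.14].

## Interface

Orientations are given as a rotation vector (axis times angle).
In Python, from plant import env, imaging, look_for, trace, pinpoint gives the robot as it stands.
- The arm moves only by the tool move_arm, never from a script. Its argument "steps" is text: rows parted by semicolons, each of 6 numbers parted by spaces: the shift along the tool's x, y, z in units of 25 mm (1.0 is 25 mm), then the turn, a rotation vector about the tool's x, y, z in units of 6 degrees (1.0 is 6 degrees). In form: tx ty tz rx ry rz; .... A call has 1 to 8 rows; each row shifts and turns the commanded pose from where the row before left it, along the tool's axes as they then stand; what a row does not reach is not made up. A row lasts 1/12 s, in which the tool goes at most 41.7 mm and 7.16 degrees, less where a joint would pass 70% of its speed; a pose out of reach is approached as far as the arm can. A call is refused whole if a number of a shift passes 1 or a number of a turn 1, either way. A call with a gripper value outside its range is refused whole. "claw" is the finger opening in mm, from 0 to 85.4, set as the call begins (left out, the last holds). The fingers move at their own pace and stop on an object; the grip force is fixed at half the most. Time passes only in rows, so rows that do not move let the fingers close. It gives the time, the measured TCP pose, the force, the opening and the grip force at its end, in the units of the state.
- env.read_state(): the state, without advancing time (a new reading comes with each control period).
- imaging.read_camera(name): name is "scene" or "top"; returns a dict with "pixels" (420x560x3 uint8, red, green, blue), "camera_matrix" (3x3 intrinsics, pixels), "extrinsics" (4x4, takes a point from world to camera coordinates). Camera axes: x right, y down, z forward; pixel columns grow to the right and rows downward; lengths in m; the calibration is good to about 2 mm. A picture is of the moment at which its call begins. There is no depth.
- env.hand_in(): hands the job in; it is judged then, once.
Trained networks look in the newest picture that a camera, given by its name, has taken for a name from the list of things; names that differ only in an ending like _2 or _b are one class to them, and where a whole thing is asked for, a point or a joint stands for the part that bears it (a point fixed in the world has none). Each returns a list of dicts, best first, with "score" (0 to 1); they miss things now and then, are a little off and sometimes report something else, mostly with a low value. They report only what shows in the picture. A call takes as long as a camera call. They do not tell look-alikes from the thing itself.
- look_for(query, camera): "at" ([x, y, z] in m, in the coordinates of the camera as it stood for that picture, good to about 4 mm: the middle of the surface that is visible of it).
- trace(query, camera): "region" (420x560 bool, what is visible of it).
- pinpoint(query, camera): "at" ([x, y, z] in m, in the coordinates of the camera as it stood for that picture, good to about 4 mm: a listed point, or the origin of a listed thing).
The state is a dict: "t": time; "joint_positions": joint angles; "dq": joint speeds; "effort": joint torques, N m; "ee_pos": TCP position; "eef_rot": TCP orientation; "wrist_force": force on the tool from outside, world axes, zero at the start; "ft_torque": the same for the moment, N m; "opening": finger opening in m; "grasp_force": force on a finger pad.
Only numpy, scipy, OpenCV 4.12 (cv2) and the standard library are available. Lean on these libraries where they do the work, as an engineer would, in place of code of your own. Each camera call takes 0.05 s, during which the arm holds its last target. There are 200 camera calls.

## Task

Lift the bamboo chopping board out of the steel board rack and set it on the grey drain stand to dry: long edge down in the channel between the low blue stop bar and the upright white panel, roughly centred along the panel, its top tilted back to lean on the panel, so that the bar keeps its foot from sliding away. Let go of it there, and leave the red and the green board in their places in the rack.

Things in the scene. Friction and masses are not known exactly. Their poses are not given: they have to be found in the camera images.
- board_bamboo: Board to move: tan bamboo, two brown stripes; 200 long (x), 12 thick (y), 130 mm high (z), under 0.3 kg. Origin: middle of its lower long edge. It starts upright on that edge in a slot of a fixed steel rack, either side of the robot, turned up to 0.3 rad. Rack base top 8 mm above the table (origin there), slot sides rise to 50 mm, slots 16 mm wide, 75 mm apart in y. Lifts straight up.
- board_red: Bystander: red board of the same size, origin and axes, in another of the rack's three slots (the order varies).
- board_green: Bystander: green board of the same size, origin and axes, in another of the rack's three slots.
- stand: Grey drain stand, fixed, turned up to 0.3 rad. Origin under the centre of its 260 (x) x 160 (y) x 12 mm tray: floor at z = 12. White panel 260 long, 10 thick, front face at y = +30, top at z = 87. Blue stop bar along x, 260 long, 12 wide, 14 high above the floor, inner face at y = -22: channel 52 mm wide. The board leans to +y over the panel's top edge (28 degrees with its foot at the bar).
Mind the look-alikes: they are no part of the job. Leave any pink or purple look-alike of the board_bamboo alone.

How it is judged:
By the outcome, as a careful person would: the job done as asked, in the order asked, and still so for the second after the job is handed in, with the robot touching nothing.
It also fails if it takes over 42 s, if anything falls off the work surface, if the arm or the gripper's body presses on something with over 40 N, if the wrist force passes 120 N, or if a joint passes its speed limit or range.

## Working session

There is one attempt and no reset: what is moved stays moved. The work goes in short steps, Python scripts to look and compute and a tool call to move; the robot and the scene stay as the last step left them, time stands still between calls to the robot, and variables do not carry over. Pictures are saved under pics/ and viewed, at most 10 in all, crops included, and the job is handed in when it is done.

Besides the shell and the picture viewer there is one more tool, called as name(argument=value, ...) on one line, values as JSON. move_arm: Moves the arm, as the interface text tells. Its arguments: {"type":"object","properties":{"steps":{"type":"string"},"claw":{"type":"number"}},"required":["steps"]}

```bash
mkdir -p pics; cat > h.py <<'E'
import numpy as np, cv2
from scipy.spatial.transform import Rotation as R
from plant import env, imaging, look_for, trace, pinpoint
def cam(n):
    d=imaging.read_camera(n); return d['pixels'],np.array(d['camera_matrix']),np.array(d['extrinsics'])
def w(E,p): return E[:3,:3].T@(np.array(p)-E[:3,3])
def proj(K,E,p):
    c=E[:3,:3]@np.array(p)+E[:3,3]; u=K@c; return u[:2]/u[2]
E
python3 - <<'E'
from h import *
ims=[]
for n in ['scene','top']:
    im,K,E=cam(n); ims.append(im); cv2.imwrite(f'pics/{n}0.png',im[:,:,::-1])
    print(n,'campos',(-E[:3,:3].T@E[:3,3]).round(3))
    for q in ['board_bamboo','board_red','board_green','stand']:
        for f in (look_for,pinpoint):
            for r in f(q,n)[:4]: print(q,f.__name__,round(r['score'],2),w(E,r['at']).round(3),proj(K,E,w(E,r['at'])).round())
s=env.read_state();print(s['ee_pos'],s['eef_rot'],s['opening'],env.tip_extent)
E
```

```text
scene campos [ 0.101 -0.699  0.66 ]
board_bamboo call 0.81 [ 0.268 -0.29   0.086] [277. 347.]
board_bamboo call 0.77 [ 0.351 -0.045  0.077] [265. 232.]
board_bamboo call 0.62 [ 0.525 -0.246  0.104] [415. 263.]
board_bamboo call 0.87 [ 0.282 -0.271  0.001] [282. 370.]
board_bamboo call 0.67 [ 0.352 -0.037 -0.002] [265. 261.]
board_red call 0.89 [ 0.506 -0.329  0.094] [438. 307.]
board_red call 0.63 [ 0.52  -0.324  0.006] [433. 340.]
board_green call 0.59 [ 0.517 -0.175  0.104] [386. 237.]
stand call 0.6 [0.551 0.208 0.021] [303. 164.]
stand call 0.81 [0.57  0.204 0.003] [311. 169.]
top campos [0.307 0.013 1.198]
board_bamboo call 0.94 [ 0.353 -0.032  0.13 ] [308. 245.]
board_bamboo call 0.93 [ 0.536 -0.242  0.116] [402. 161.]
board_bamboo call 0.65 [ 0.279 -0.265  0.107] [417. 279.]
board_bamboo call 0.93 [ 0.35  -0.034 -0.001] [307. 249.]
board_bamboo call 0.81 [ 0.539 -0.25   0.004] [395. 169.]
board_bamboo call 0.78 [ 0.282 -0.272 -0.003] [408. 276.]
board_red call 0.6 [ 0.51  -0.312  0.106] [433. 173.]
board_red call 0.76 [ 0.517 -0.315  0.004] [422. 178.]
board_green call 0.88 [ 0.536 -0.168  0.13 ] [369. 160.]
board_green call 0.96 [ 0.545 -0.176  0.01 ] [364. 167.]
stand call 0.7 [0.561 0.206 0.012] [207. 163.]
stand call 0.79 [0.565 0.201 0.001] [209. 162.]
[0.17316269 0.57446213 0.40466324] [ 3.10788187e+00 -4.58267648e-01  1.10899883e-04] 0.08528522603770489 0.1734
```

View pics/scene0.png

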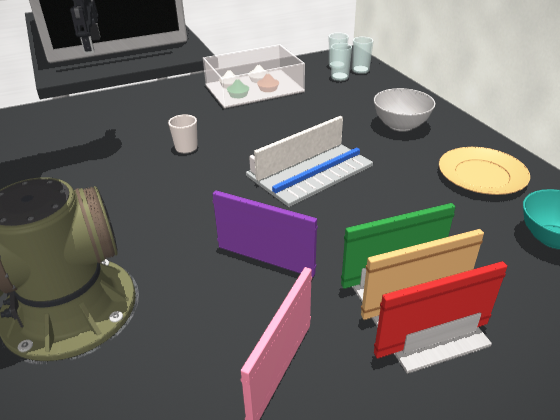

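View pics/top0.png

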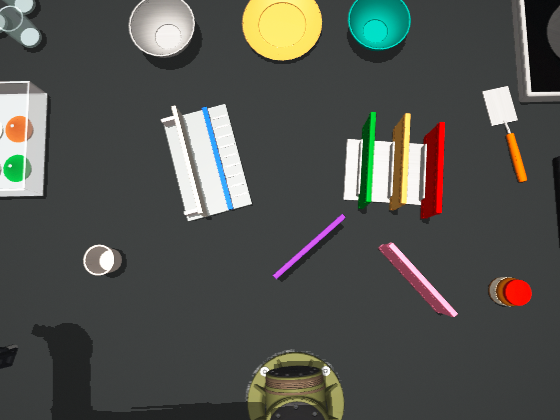

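The tan board with brown stripes, at scene (425,270) and top (402,161), is in the middle rack slot. The look-alikes are purple at scene (265,232) / top (308,245) and pink at scene (280,345) / top (417,279). Red is at top (433,173) and green at top (369,160). I choose the tan one and check it with a crop.

```bash
python3 - <<'E'
from h import *
out=[]
D={}
for n in ['scene','top']:
    im,K,E=cam(n); D[n]=(im,K,E)
    h=cv2.cvtColor(im,cv2.COLOR_RGB2HSV)
    m=cv2.inRange(h,(105,150,60),(120,255,255))
    cs=max(cv2.findContours(m,0,1)[0],key=cv2.contourArea)
    print(n,'blue',cv2.minAreaRect(cs),cv2.boxPoints(cv2.minAreaRect(cs)).round(1).tolist())
    m=cv2.inRange(h,(10,60,90),(22,255,255))
    if n=='top': m[:,:370]=0;m[:,430:]=0;m[:100]=0;m[230:]=0
    else: m[:,:340]=0;m[:225]=0;m[330:]=0;m[:,490:]=0
    cs=max(cv2.findContours(m,0,1)[0],key=cv2.contourArea)
    print(n,'bam',cv2.approxPolyDP(cs,2.5,True).reshape(-1,2).tolist())
    for q in ['board_bamboo','stand']:
        for r in trace(q,n)[:3]:
            v=np.argwhere(r['region'])[:,::-1]; print(q,round(r['score'],2),v.mean(0).round(),len(v))
a=cv2.resize(D['top'][0][95:235,340:460],None,fx=3.2,fy=4,interpolation=2)
b=cv2.resize(D['scene'][0][190:370,335:515],(400,560),interpolation=2)
a=cv2.resize(a,(400,560))
cv2.imwrite('pics/c1.png',np.hstack([a,b])[:,:,::-1])
c=cv2.resize(D['top'][0][95:230,150:265],(400,470),interpolation=2);d=cv2.resize(D['scene'][0][110:210,240:380],(400,286),interpolation=2)
d=cv2.copyMakeBorder(d,0,184,0,0,0)
cv2.imwrite('pics/c2.png',np.hstack([c,d])[:,:,::-1])
E
```

```text
scene blue ((315.7956237792969, 169.56207275390625), (7.007816314697266, 95.69293975830078), 64.98310089111328) [[271.0, 186.60000610351562], [357.70001220703125, 146.1999969482422], [360.6000061035156, 152.5], [273.8999938964844, 193.0]]
scene bam [[483, 232], [476, 229], [418, 245], [478, 229], [482, 232], [372, 262], [368, 258], [361, 305], [363, 319], [378, 315], [381, 295], [473, 268]]
board_bamboo 0.86 [265. 232.] 5842
board_bamboo 0.81 [417. 266.] 4740
board_bamboo 0.74 [276. 348.] 4839
stand 0.95 [306. 162.] 6172
top blue ((220.75003051757812, 163.25001525878906), (1.4142134189605713, 0.7071067094802856), 45.0) [[220.0, 163.0], [220.5, 162.5], [221.5, 163.5], [221.0, 164.0]]
top bam [[410, 113], [405, 113], [393, 129], [395, 150], [390, 209], [405, 203], [401, 202], [404, 117], [406, 113], [410, 114], [410, 126]]
board_bamboo 0.83 [310. 245.] 500
board_bamboo 0.77 [401. 163.] 1418
board_bamboo 0.67 [417. 279.] 1465
stand 0.69 [206. 162.] 6782
```

View pics/c1.png

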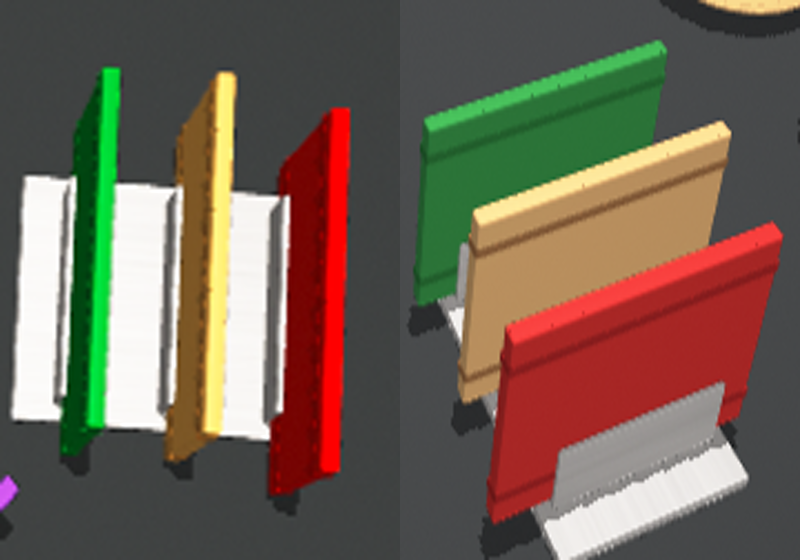

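View pics/c2.png

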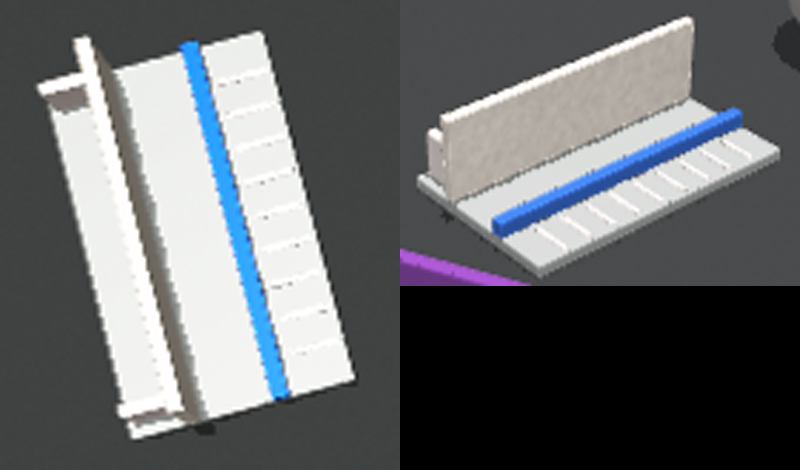

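```bash
cat > fit.py <<'E'
from h import *
from scipy.optimize import least_squares
def fit(D,obs,x0,free_z=True):
    # obs: list of (cam, local point, pixel); params x,y,yaw,z
    def f(p):
        r=[]
        for n,l,px in obs:
            c,s=np.cos(p[2]),np.sin(p[2])
            P=[p[0]+c*l[0]-s*l[1],p[1]+s*l[0]+c*l[1],l[2]+p[3]]
            r+=list(proj(*D[n],P)-px)
        return np.array(r)
    q=least_squares(f,x0,loss='soft_l1'); return q.x,f(q.x).reshape(-1,2)
E
python3 - <<'E'
from fit import *
D={n:cam(n)[1:] for n in ['scene','top']}
b=[('top',(.1,0,.13),(408.1,113.3)),('top',(-.1,0,.13),(403.9,203.3)),('scene',(-.1,0,.13),(369.5,260.5)),('scene',(.1,0,.13),(480.5,230.8))]
x,r=fit(D,b,[.54,-.25,0,.008]);print('bamboo',x.round(4));print(r.round(1).tolist())
s=[('top',(.13,-.028,.026),(204.9,107.9)),('top',(-.13,-.028,.026),(230.8,208.8)),('top',(.13,-.08,.012),(225.3,104.2)),('top',(-.13,-.08,.012),(251.8,204.2)),
('scene',(.13,-.08,.012),(372.7,163.2)),('scene',(-.13,-.08,.012),(289,205.2)),('scene',(-.13,.08,.012),(246.3,173)),('scene',(-.13,.03,.087),(257.2,151.3)),('scene',(.13,.03,.087),(341.9,116.3))]
x,r=fit(D,s,[.56,.2,.25,0]);print('stand',x.round(4));print(r.round(1).tolist())
E
```

```text
bamboo [ 0.5389 -0.2468 -0.0819  0.0064]
[[-0.3, -0.8], [0.5, -0.2], [-1.7, 0.2], [0.4, 0.1]]
stand [ 0.5662  0.2049  0.2512 -0.0036]
[[-0.5, -1.3], [0.2, -0.3], [0.3, -1.2], [0.7, -0.7], [-0.1, -0.3], [-1.2, -0.7], [-1.8, -0.2], [-1.5, 2.3], [0.4, 1.7]]
```

move_arm(steps="0 0 0 0 0 -1; 0 0 0 0 0 -1; 1 1 0 0 0 0; 1 1 0 0 0 0; 1 1 0 0 0 0; 1 1 0 0 0 0; 1 1 0 0 0 0; 1 1 0 0 0 0", claw=50)

```text
t: 1.97
ee_pos: [0.3109, 0.411, 0.4049]
eef_rot: [-3.138, 0.13, -0.0]
wrist_force: [0.2, 1.6, -0.9]
opening: 0.0498
grasp_force: 0.0
```

move_arm(steps="1 1 0 0 0 0; 1 1 0 0 0 0; 1 1 0 0 0 0; 1 1 0 0 0 0; 1 1 0 0 0 0; 1 1 0 0 0 0; 1 1 0 0 0 0; 1 1 0 0 0 0")

```text
t: 2.63
ee_pos: [0.4936, 0.1949, 0.405]
eef_rot: [-3.138, 0.131, -0.001]
wrist_force: [1.1, 0.5, -0.2]
opening: 0.0501
grasp_force: 0.0
```

move_arm(steps="1 1 0 0 0 0; 1 1 0 0 0 0; 1 1 0 0 0 0; 0 1 0 0 0 0; 0 1 0 0 0 0; 0 1 0 0 0 0; 0 1 0 0 0 0; 0 1 0 0 0 0")

```text
t: 3.3
ee_pos: [0.5506, -0.0103, 0.4048]
eef_rot: [3.139, -0.131, 0.0]
wrist_force: [-0.5, 0.3, 0.5]
opening: 0.05
grasp_force: 0.0
```

move_arm(steps="0 1 0 0 0 0; 0 1 0 0 0 0; 0 1 0 0 0 0; 0 1 0 0 0 0; 0 1 0 0 0 0; 0 1 0 0 0 0; 0 1 0 0 0 0; 0 1 0 0 0 0")

```text
t: 3.97
ee_pos: [0.5339, -0.2095, 0.4049]
eef_rot: [3.139, -0.131, 0.001]
wrist_force: [-0.3, -0.4, 0.8]
opening: 0.0502
grasp_force: 0.0
```

move_arm(steps="0 1 0 0 0 0; 0.3 0.5 0 0 0 0; 0 0 1 0 0 0; 0 0 1 0 0 0; 0 0 1 0 0 0; 0 0 0 0 0 0; 0 0 0 0 0 0")

```text
t: 4.55
ee_pos: [0.5384, -0.2464, 0.329]
eef_rot: [3.139, -0.131, -0.004]
wrist_force: [1.0, -0.7, 0.4]
opening: 0.0501
grasp_force: 0.0
```

```bash
python3 - <<'E'
from h import *
a=[]
for n,(r0,r1,c0,c1) in dict(scene=(130,340,310,520),top=(80,230,330,480)).items():
    im,K,E=cam(n); a.append(cv2.resize(im[r0:r1,c0:c1],(400,400),interpolation=2))
cv2.imwrite('pics/c3.png',np.hstack(a)[:,:,::-1])
s=env.read_state();Rm=R.from_rotvec(s['eef_rot']).as_matrix();print(s['ee_pos'],Rm.round(3))
E
```

```text
[ 0.53889681 -0.24647625  0.33209934] [[ 0.997 -0.083  0.002]
 [-0.083 -0.997 -0.002]
 [ 0.003  0.001 -1.   ]]
```

View pics/c3.png

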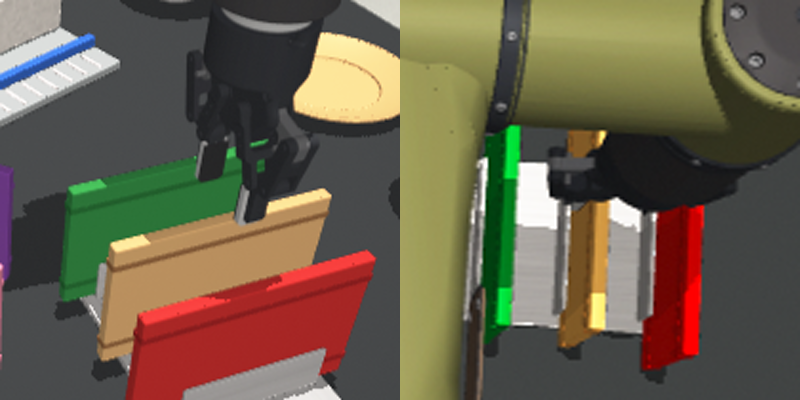

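The crop shows the pads at (210,160) and (245,205) straddling the tan board's top edge, clear of red and green. I'll descend and grip.

move_arm(steps="0 0 0.6 0 0 0; 0 0 0.5 0 0 0; 0 0 0.5 0 0 0; 0 0 0.5 0 0 0; 0 0 0 0 0 0; 0 0 0 0 0 0")

```text
t: 5.15
ee_pos: [0.5384, -0.2463, 0.2764]
eef_rot: [3.139, -0.131, -0.003]
wrist_force: [-1.0, -0.4, 0.8]
opening: 0.0497
grasp_force: 0.0
```

move_arm(steps="0 0 0 0 0 0; 0 0 0 0 0 0; 0 0 0 0 0 0; 0 0 0 0 0 0; 0 0 0 0 0 0; 0 0 0 0 0 0; 0 0 0 0 0 0; 0 0 0 0 0 0", claw=0)

```text
t: 5.82
ee_pos: [0.5388, -0.2464, 0.2782]
eef_rot: [3.138, -0.131, 0.003]
wrist_force: [-0.3, -0.1, 5.3]
opening: 0.0117
grasp_force: 59.6
```

move_arm(steps="0 0 -0.4 0 0 0; 0 0 -0.6 0 0 0; 0 0 -1 0 0 0; 0 0 -1 0 0 0; 0 0 -1 0 0 0; 0 0 -1 0 0 0; 0 0 -1 0 0 0; 0 0 -1 0 0 0")

```text
t: 6.48
ee_pos: [0.5384, -0.2461, 0.4524]
eef_rot: [-3.138, 0.131, 0.004]
wrist_force: [1.4, 0.1, -2.9]
opening: 0.0114
grasp_force: 58.5
```

```bash
python3 - <<'E'
from h import *
s=env.read_state();print(s['ee_pos'],s['opening'],s['grasp_force'],s['joint_positions'])
a=[]
for n,(r0,r1,c0,c1) in dict(scene=(0,420,0,560),top=(0,420,0,560)).items():
    im,K,E=cam(n); a.append(cv2.resize(im[r0:r1,c0:c1],(400,300),interpolation=3))
cv2.imwrite('pics/c4.png',np.hstack(a)[:,:,::-1])
# goal: stand frame, board foot at y=yf, tilt th
x,y,yaw=.566,.205,.251; th=np.radians(24)
Rs=R.from_euler('z',yaw).as_matrix()
a=np.array([0,np.sin(th),np.cos(th)]) # up board
zt=-a; xt=np.array([1,0,0]); yt=np.cross(zt,xt)
Rg=Rs@np.c_[xt,yt,zt]
foot=np.array([0,-.022+.006*np.cos(th)+.003,.012+.006*np.sin(th)])
g=foot+a*(.116+.155)
print('goal tcp',Rs@g+[x,y,0],'rotvec',R.from_matrix(Rg).as_rotvec(),Rg.round(3))
E
```

```text
[ 0.5383918  -0.24609827  0.45236536] 0.01137038332033109 58.49680960178375 [-9.07020187e-02  3.06572096e-02  1.62259300e-01 -1.04472919e-03
 -1.70497705e+00  1.57816040e+00]
goal tcp [0.54198064 0.29867655 0.26201124] rotvec [2.70365984 0.34110201 0.07250347] [[ 0.969  0.227  0.101]
 [ 0.248 -0.885 -0.394]
 [ 0.     0.407 -0.914]]
```

View pics/c4.png

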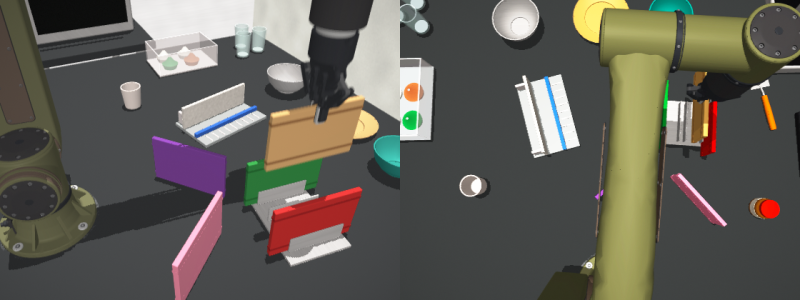

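move_arm(steps="0 -0.5 0 0 0 0; 0 -1 0 0 0 0; 0 -1 0 0 0 0; 0 -1 0 0 0 0; 0 -1 0 0 0 0; 0 -1 0 0 0 0; 0 -1 0 0 0 0; 0 -1 0 0 0 0")

```text
t: 7.25
ee_pos: [0.554, -0.0575, 0.4499]
eef_rot: [-3.139, 0.13, 0.006]
wrist_force: [1.1, 0.2, -3.7]
opening: 0.0112
grasp_force: 58.7
```

move_arm(steps="0 -1 0 0 0 0; 0 -1 0 0 0 0; 0 -1 0 0 0 0; 0 -1 0 0 0 0; -0.2 -1 0 0 0 0; -0.5 -1 0 0 0 0; -0.5 -1 0 0 0 0; -0.5 -1 0 0 0 0")

```text
t: 7.92
ee_pos: [0.5276, 0.1452, 0.4497]
eef_rot: [3.137, -0.13, -0.006]
wrist_force: [0.0, 0.0, -2.6]
opening: 0.0109
grasp_force: 58.7
```

move_arm(steps="0 -1 0 0 0 0; 0 -1 0 0 0 0; 0 -1 0 0 0 0; 0 -1 0 0 0 0; 0 0 0 0 0 -0.8; 0 0 0 0 0 -0.8; 0 0 0 0 0 -0.8; 0 0 0 0 0 -0.8")

```text
t: 8.58
ee_pos: [0.5363, 0.244, 0.4496]
eef_rot: [3.114, 0.402, -0.007]
wrist_force: [-0.6, -0.2, -2.9]
opening: 0.0116
grasp_force: 59.1
```

move_arm(steps="0 0 0 -0.8 0 0; 0 0 0 -0.8 0 0; 0 0 0 -0.8 0 0; 0 0 0 -0.8 0 0; 0 0 0 -0.8 0 0; 0 0 0 0 0 0; 0 0 0 0 0 0; 0 0 0 0 0 0")

```text
t: 9.25
ee_pos: [0.5366, 0.2433, 0.4514]
eef_rot: [2.706, 0.343, 0.071]
wrist_force: [-0.2, -0.0, -2.3]
opening: 0.0113
grasp_force: 59.4
```

```bash
cat > goal.py <<'E'
from h import *
def goal(th=24,gap=.003,dz=0,x=.566,y=.205,yaw=.251):
    th=np.radians(th);Rs=R.from_euler('z',yaw).as_matrix()
    a=np.array([0,np.sin(th),np.cos(th)]); xt=np.array([1,0,0])
    Rg=Rs@np.c_[xt,np.cross(-a,xt),-a]
    f=np.array([0,-.022+.006*np.cos(th)+gap,.012+.006*np.sin(th)+dz])
    return Rs@(f+a*.271)+[x,y,0],Rg
def delta(**k):
    g,Rg=goal(**k);s=env.read_state();Rm=R.from_rotvec(s['eef_rot']).as_matrix()
    print('pos',s['ee_pos'].round(4) if hasattr(s['ee_pos'],'round') else s['ee_pos'],'F',s['wrist_force'],s['grasp_force'])
    print('tool shift units',(Rm.T@(g-s['ee_pos'])/.025).round(2),'turn units',np.degrees(R.from_matrix(Rm.T@Rg).as_rotvec()).round(1)/6)
E
python3 -c "
from goal import *
delta(dz=.06);print(env.read_state()['joint_positions'])"
```

```text
pos [0.5366 0.2433 0.4514] F [-0.15777471 -0.02746213 -2.33214334] 59.42188918590546
tool shift units [ 0.77 -4.    3.89] turn units [-0.03333333  0.          0.01666667]
[ 0.84992936  0.06024541  0.0417897   0.34827667 -1.78404232  1.007602  ]
```

move_arm(steps="0.4 -1 0 0 0 0; 0.4 -1 0 0 0 0; 0 -1 0 0 0 0; 0 -1 0 0 0 0; 0 0 1 0 0 0; 0 0 1 0 0 0; 0 0 1 0 0 0; 0 0 0.9 0 0 0")

```text
t: 9.92
ee_pos: [0.5433, 0.2975, 0.3212]
eef_rot: [2.707, 0.341, 0.072]
wrist_force: [0.5, 1.1, -3.5]
opening: 0.0113
grasp_force: 59.5
```

```bash
python3 - <<'E'
from goal import *
delta(dz=.06)
delta(dz=.01)
a=[]
for n,(r0,r1,c0,c1) in dict(scene=(60,240,200,440),top=(60,240,130,370)).items():
    im,K,E=cam(n); a.append(cv2.resize(im[r0:r1,c0:c1],(400,300),interpolation=2))
cv2.imwrite('pics/c5.png',np.hstack(a)[:,:,::-1])
E
```

```text
pos [0.5433 0.2975 0.3212] F [ 0.5427124   1.0935113  -3.52160649] 59.50668811798096
tool shift units [-0.04 -0.04 -0.05] turn units [-0.03333333  0.          0.        ]
pos [0.5433 0.2975 0.3212] F [ 0.5427124   1.0935113  -3.52160649] 59.50668811798096
tool shift units [-0.04 -0.85  1.78] turn units [-0.03333333  0.          0.        ]
```

View pics/c5.png

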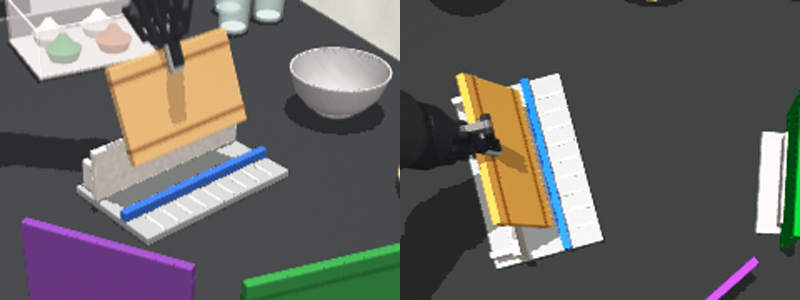

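move_arm(steps="0 -0.3 0.5 0 0 0; 0 -0.3 0.5 0 0 0; 0 -0.3 0.5 0 0 0; 0 0 0.2 0 0 0; 0 0 0 0 0 0; 0 0 0 0 0 0")

```text
t: 10.52
ee_pos: [0.5425, 0.3014, 0.2744]
eef_rot: [2.703, 0.343, 0.073]
wrist_force: [-0.2, 0.0, -2.5]
opening: 0.0111
grasp_force: 59.4
```

```bash
python3 - <<'E'
from goal import *
delta(dz=.0,gap=.006)
a=[]
for n,(r0,r1,c0,c1) in dict(scene=(100,220,230,390),top=(85,235,130,330)).items():
    im,K,E=cam(n); a.append(cv2.resize(im[r0:r1,c0:c1],(400,300),interpolation=2))
cv2.imwrite('pics/c6.png',np.hstack(a)[:,:,::-1])
E
```

```text
pos [0.5425 0.3014 0.2744] F [-0.15923913  0.02585839 -2.53335588] 59.42435324192047
tool shift units [-0.05 -0.22  0.45] turn units [ 0.         -0.          0.01666667]
```

View pics/c6.png

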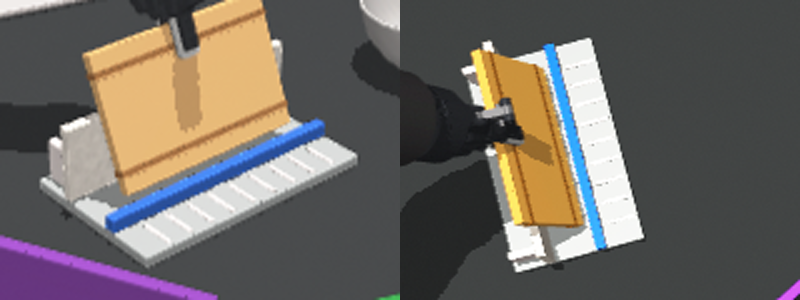

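```bash
cat > gap.py <<'E'
from h import *
im,K,E=cam('top'); h=cv2.cvtColor(im,cv2.COLOR_RGB2HSV)
bl=cv2.inRange(h,(95,120,100),(125,255,255));ta=cv2.inRange(h,(8,90,60),(28,255,255))
for r in range(120,198,11):
    b=np.flatnonzero(bl[r,180:260])+180;t=np.flatnonzero(ta[r,150:260])+150
    print(r,'blue',b.min(),b.max(),'tan',t.min(),t.max())
E
python3 gap.py
```

```text
120 blue 205 209 tan 168 201
131 blue 208 212 tan 171 204
142 blue 211 215 tan 187 207
153 blue 214 218 tan 191 210
164 blue 216 221 tan 179 212
175 blue 220 224 tan 181 215
186 blue 223 226 tan 184 218
197 blue 225 229 tan 188 220
```

move_arm(steps="0 0 0.15 0 0 0; 0 0 0.15 0 0 0; 0 -0.1 0.1 0 0 0; 0 0 0 0 0 0; 0 0 0 0 0 0")

```text
t: 11.08
ee_pos: [0.5429, 0.2995, 0.2639]
eef_rot: [2.703, 0.342, 0.072]
wrist_force: [0.4, 0.4, -3.2]
opening: 0.0112
grasp_force: 59.5
```

```bash
python3 gap.py; python3 -c "
from goal import *
delta(dz=.0,gap=.003)"
```

```text
120 blue 205 209 tan 170 202
131 blue 208 212 tan 172 205
142 blue 211 215 tan 189 208
153 blue 214 218 tan 193 211
164 blue 216 221 tan 181 214
175 blue 220 224 tan 183 217
186 blue 223 226 tan 186 220
197 blue 225 229 tan 189 222
pos [0.5429 0.2995 0.2642] F [-0.33631095  0.11139709 -1.80904033] 59.451552629470825
tool shift units [-0.05 -0.02  0.09] turn units [ 0. -0.  0.]
```

move_arm(steps="0 0 0.08 0 0 0; 0 0 0 0 0 0; 0 0 0 0 0 0")

```text
t: 11.38
ee_pos: [0.5431, 0.2987, 0.2624]
eef_rot: [2.703, 0.342, 0.073]
wrist_force: [0.3, 0.6, -4.1]
opening: 0.0111
grasp_force: 59.5
```

move_arm(steps="0 0 0.08 0 0 0; 0 0 0 0 0 0; 0 0 0 0 0 0")

```text
t: 11.63
ee_pos: [0.5435, 0.2981, 0.2613]
eef_rot: [2.704, 0.342, 0.074]
wrist_force: [0.6, 1.2, 0.2]
opening: 0.0111
grasp_force: 59.9
```

move_arm(steps="0 -0.17 0 -0.15 0 0; 0 0 0 0 0 0; 0 -0.11 0 -0.1 0 0; 0 0 0 0 0 0; 0 0 0 0 0 0")

```text
t: 12.05
ee_pos: [0.5418, 0.3044, 0.2582]
eef_rot: [2.677, 0.339, 0.078]
wrist_force: [0.7, 0.6, 2.9]
opening: 0.0114
grasp_force: 60.3
```

```bash
python3 - <<'E'
from goal import *
delta(th=25.5,gap=.003)
a=[]
for n,(r0,r1,c0,c1) in dict(scene=(100,220,230,390),top=(85,235,130,330)).items():
    im,K,E=cam(n); a.append(cv2.resize(im[r0:r1,c0:c1],(400,300),interpolation=2))
cv2.imwrite('pics/c7.png',np.hstack(a)[:,:,::-1])
E
```

```text
pos [0.5418 0.3044 0.2582] F [0.70453917 0.60015006 2.93999179] 60.31018853187561
tool shift units [-0.05 -0.01 -0.05] turn units [ 0.         -0.01666667  0.        ]
```

View pics/c7.png

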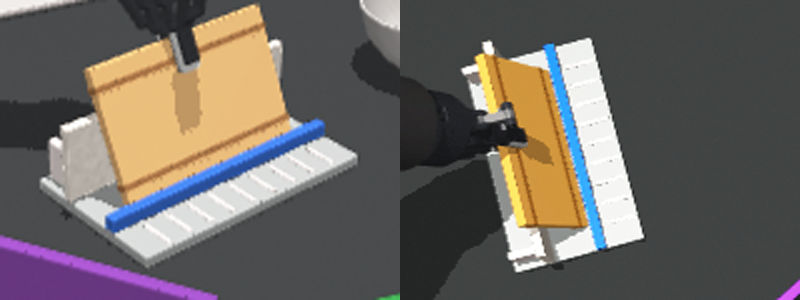

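The board's foot is down in the channel just inside the bar, roughly centred, and it leans toward the panel. I'll release it.

move_arm(steps="0 0 0 0 0 0; 0 0 0 0 0 0; 0 0 0 0 0 0; 0 0 0 0 0 0; 0 0 0 0 0 0; 0 0 0 0 0 0", claw=36)

```text
t: 12.65
ee_pos: [0.5417, 0.304, 0.2576]
eef_rot: [2.678, 0.339, 0.076]
wrist_force: [-0.2, 0.3, -0.5]
opening: 0.0357
grasp_force: 0.0
```

move_arm(steps="0 0 -0.4 0 0 0; 0 0 -0.6 0 0 0; 0 0 -1 0 0 0; 0 0 -1 0 0 0; 0 0 -1 0 0 0; 0 0 -1 0 0 0; 0 0 0 0 0 0; 0 0 0 0 0 0")

```text
t: 13.32
ee_pos: [0.5281, 0.357, 0.3729]
eef_rot: [2.68, 0.34, 0.08]
wrist_force: [-0.2, 0.6, -0.6]
opening: 0.036
grasp_force: 0.0
```

```bash
python3 - <<'E'
from goal import *
s=env.read_state();print(s['t'],s['ee_pos'],s['wrist_force'],s['opening'])
a=[]
for n,(r0,r1,c0,c1) in dict(scene=(70,370,150,550),top=(80,240,130,343)).items():
    im,K,E=cam(n); a.append(cv2.resize(im[r0:r1,c0:c1],(400,300),interpolation=2))
cv2.imwrite('pics/c8.png',np.hstack(a)[:,:,::-1])
E
python3 gap.py
```

```text
13.3167 [0.52814347 0.35700261 0.37288532] [-0.17341894  0.55383851 -0.61407321] 0.035961948162831485
120 blue 205 209 tan 168 203
131 blue 208 212 tan 170 206
142 blue 211 215 tan 173 209
153 blue 214 218 tan 176 212
164 blue 216 221 tan 179 215
175 blue 220 224 tan 181 217
186 blue 223 226 tan 184 220
197 blue 225 229 tan 187 223
```

View pics/c8.png

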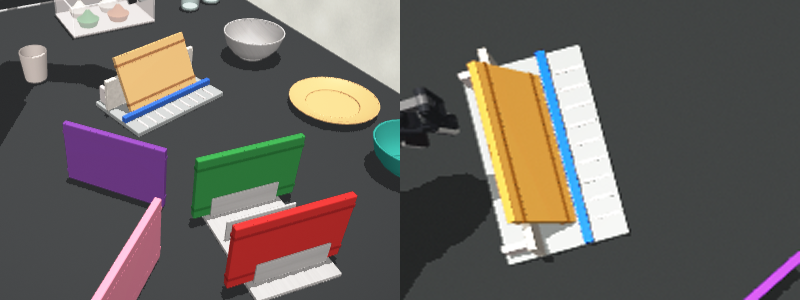

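The bamboo board leans on the panel with its foot at the bar, roughly centred. The gripper is clear, and red and green are still in the rack. I'll check once that it holds still, then hand in.

move_arm(steps="0 0 -1 0 0 0; 0 0 0 0 0 0; 0 0 0 0 0 0; 0 0 0 0 0 0; 0 0 0 0 0 0; 0 0 0 0 0 0; 0 0 0 0 0 0; 0 0 0 0 0 0")

```text
t: 14.13
ee_pos: [0.5257, 0.3665, 0.3928]
eef_rot: [2.677, 0.339, 0.076]
wrist_force: [0.1, -0.1, -0.2]
opening: 0.0361
grasp_force: 0.0
```

```bash
python3 gap.py && python3 -c "
from h import *
print(env.hand_in())"
```

```text
120 blue 205 209 tan 168 203
131 blue 208 212 tan 170 206
142 blue 211 215 tan 173 209
153 blue 214 218 tan 176 212
164 blue 216 221 tan 179 215
175 blue 220 224 tan 181 217
186 blue 223 226 tan 184 220
197 blue 225 229 tan 187 223
the job is handed in; nothing more can be done
None
```

I handed the job in at about 14 s: the bamboo board is on the drain stand, roughly centred, leaning back on the white panel with its foot within a few millimetres of the blue bar; it is released and still, and the red and green boards are in their rack slots.

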